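# Eject the last collar into the tote, then tip the tote to gather the collars

## Robot

A 6-joint arm with a two-finger parallel gripper is mounted at the origin on a cart in front of the work surface, level with it; the furniture and walls round the work are solid. World frame = base frame: x ahead of the robot, y to its left, z up, the work surface at z = 0. Lengths are in m, angles in degrees, forces in N, time in s.
With the tool pointing down it reaches from about 0.25 to 0.725 m from the base axis. Payload 9.7 kg.
Tool frame: the origin (TCP) lies midway between the tips of the shut fingers; the grasp point (between the pads) lies 19 mm behind it (bot.grasp_offset is the distance from the TCP to the grasp point, in m); z points along the fingers, x is the direction in which the jaws open and shut, and the axes are right-handed (so a half turn about z gives the same grasp; the last joint's range is limited). The gripper opens to 85 mm and grips with 20 to 120 N. Pads are 22 mm wide; open, the fingers measure 114 mm over their backs; the gripper's body (76 mm by 85 mm) begins 54 mm behind the grasp point. The pads swing forward as they close: fully open they stand 13 mm farther back than shut.
Start: joints at [-73.625, 4.979, 10.078, 95.1, 0, 90], TCP at [0.155, -0.528, 0.196] pointing down, gripper open.
Joint ranges: [-179.16, 179.16], [-48.56, 103.87], [-65.8, 70.77], [-126.05, 130.52], [-82.76, 87.17], [-180, 180]. Speed limits (degrees/s): [127.2, 127.2, 147.25, 180, 180, 180].

## Interface

Orientations are given as [roll, pitch, yaw] about the fixed x, y, z axes, in that order (R = Rz(yaw) Ry(pitch) Rx(roll)).
In Python, from workcell import bot gives the robot as it stands.
- The arm moves only by the tool send_rows, never from a script. Its argument "targets" is a list of rows, each a list of 5 numbers: the closure, from 0 (fully open) to 1 (shut), then the shift along the world's x, y, z in mm, then the turn about the world's z in degrees. A call has 1 to 10 rows; each row is the pose to reach, as a shift and turn from the pose commanded when the call began; what a row does not reach only later rows make up. A row lasts 1/8 s, in which the tool goes at most 62.5 mm and 10.7 degrees, less where a joint would pass 70% of its speed; a pose out of reach is approached as far as the arm can. A call with a gripper value outside its range is refused whole. The fingers move at their own pace and stop on an object; "squeeze" is the grip in N (left out, the last holds). Time passes only in rows, so rows that repeat a pose let the fingers close. It gives the time, the measured TCP pose, the force and the opening at its end, in the units of the state.
- bot.get_obs(): the state, without advancing time (a new reading comes with each control period).
- bot.camera(name): name is "scene" or "top"; returns a dict with "pixels" (480x640x3 uint8, red, green, blue), "intrinsics" (3x3 intrinsics, pixels), "view" (4x4, takes a point from world to camera coordinates). Camera axes: x right, y down, z forward; pixel columns grow to the right and rows downward; lengths in m; the calibration is good to about 2 mm. A picture is of the moment at which its call begins. There is no depth.
- bot.job_done(): hands the job in, once; it reports no verdict.
The state is a dict: "time": time; "q": joint angles; "qd": joint speeds; "joint_efforts": joint torques, N m; "ee_pos": TCP position; "tcp_rot": TCP orientation; "wrist_force": force on the tool from outside, world axes, zero at the start; "torque": the same for the moment, N m; "opening": finger opening in m.
Only numpy, scipy, OpenCV 4.12 (cv2) and the standard library are available. Lean on these libraries where they do the work, as an engineer would, in place of code of your own. Each camera call takes 0.05 s, during which the arm holds its last target.

## Task

Push the spring ejector of the collar nest all the way home so that the collar held in the nest drops into the small tote beside it. Then take the tote by the upright grip plate on its corner and lift that corner, leaving the diagonally opposite corner down on the bench, until the tote is tipped about 30 degrees and all three collars have slid together into that low corner for counting. Finish while still holding the tote tipped like that, clear of the nest, and do not disturb the other things on the bench.

Things in the scene. Friction and masses are not known exactly. Their poses are not given: they have to be found in the camera images.
- nest: fixed aluminium collar nest. Origin: centre of its 84 mm wide body, on the bench, 65 mm behind the mouth; x across, y along its channel. Deck 48 mm above the bench, 70 mm between the side guides (tops at 67 mm); keeper strips stop the collar being lifted out. The open mouth, at y = -65 mm, faces the tote; the ejector sticks out at the +y end.
- ejector (a joint): spring slide of the nest: 0 = out (rest), 0.076 m = fully home, moving along the nest's -y towards the mouth. The spring needs about 2 N at the start and 6.5 N fully home, and brings the slide back when released.
- push_tab (a point): middle of the outer (+y) face of the ejector's upright black push tab, 95 mm above the bench. The tab is 46 mm wide, 10 mm thick, spans 50 to 110 mm above the bench and is pushed on this face along the nest's -y; the space behind it is free. Moves with the slide.
- tote: loose grey open tote, 184 (its x) by 152 mm (its y), rim 40 mm high, 4 mm walls, smooth inner floor 8 mm above the bench, on four rubber feet; 0.25 to 0.45 kg. Origin: centre of its underside. Its +y wall stands 5 to 10 mm from the nest's mouth. Grip plate on its (+x, +y) corner; collars gather in the (-x, -y) corner and slide once it is tipped by over about 10 degrees.
- tote_handle (a point): grip point on the tote's upright black grip plate, 70 mm above the bench while the tote stands flat. The plate is 12 mm thick, 36 mm long along the tote's diagonal (0.690 rad from the tote's x towards its y), its top at 88 mm; pinch it across the diagonal, from above. Tote frame: x 84, y 70 mm.
- low_corner (a point): inner corner of the tote's floor diagonally opposite the grip plate (tote frame x -88, y -72, z 8 mm): the collars are to gather here, and it stays down.
- side_corner_1 (a point): inner floor corner of the tote at (+x, -y)
- side_corner_2 (a point): inner floor corner of the tote at (-x, +y)
- collar_1: plated pressed collar (flat ring) with a small ear, 62 mm across, 68 mm over the ear, 9 mm thick, 34 g, lying in the tote. Origin: about its centre, at its underside.
- collar_2: same kind of collar, lying in the tote.
- collar_3: same kind of collar, lying in the nest on its deck, under the keeper strips, in front of the ejector.
- tall_stack: a stack of plated collars on a peg, about 77x64 mm, 137 mm tall, standing behind the work; a bystander
- block: ground steel setting block, 30x35 mm, 28 mm high; a bystander
- marker: felt marker pen, 135 mm long, lying on the bench; a bystander
- tin: flat round tin with a lid, 70 mm across, 31 mm high; a bystander
Not all that is in view belongs to the job. What is shaped like the collar_3 but red is not meant.

How it is judged:
By the outcome, as a careful person would: the job done as asked, in the order asked, and still so for the second after the job is handed in, while the arm keeps its last pose, push and grip.
It also fails if it takes over 45 s, if anything falls off the work surface, if the arm or the gripper's body presses on something with over 40 N, if the wrist force passes 120 N, or if a joint passes its speed limit or range.

## Working session

There is one attempt and no reset: what is moved stays moved. The work goes in short steps, Python scripts to look and compute and a tool call to move; the robot and the scene stay as the last step left them, time stands still between calls to the robot, and variables do not carry over. Pictures are saved under pics/ and viewed, and the job is handed in when it is done.

Besides the shell and the picture viewer there is one more tool, called after "Call:" by a JSON object that holds its "api" and its "payload", one argument or row to a line. send_rows: Moves the arm, as the interface text tells. Its arguments: {"type":"object","properties":{"targets":{"type":"array","items":{"type":"array","items":{"type":"number"}}},"squeeze":{"type":"number"}},"required":["targets"]}

```bash
ls; mkdir -p pics; python3 - <<'E'
from workcell import bot
import cv2,pickle
print(bot.get_obs())
for n in("scene","top"):
    c=bot.camera(n); pickle.dump(c,open(f"{n}0.pkl","wb"))
    cv2.imwrite(f"pics/{n}0.png",c["pixels"][:,:,::-1]); print(c["intrinsics"],c["view"])
E
```

```text
pics
{'time': 0.0, 'q': array([-7.36248960e+01,  5.01261985e+00,  1.00345337e+01,  9.51016646e+01,
        1.31326434e-03,  9.00006525e+01]), 'qd': array([ 0.06227015, -0.04762339, -0.02528981,  0.01108803, -0.03539982,
       -0.12674083]), 'joint_efforts': array([-7.96686363e-04, -5.20383561e+01,  4.64806581e+01,  1.63082255e-02,
        4.24204040e-05, -1.00335079e-06]), 'ee_pos': array([ 0.15498318, -0.52740764,  0.19506926]), 'tcp_rot': array([-1.79998688e+02,  7.97507008e-02, -7.36255485e+01]), 'wrist_force': array([ 0.07575221,  0.00881486, -1.50313426]), 'torque': array([ 0.02795664, -0.01825896, -0.00445029]), 'opening': 0.08514469684320805}
[[565.88673725   0.         321.76893046]
 [  0.         565.88673725 241.97181764]
 [  0.           0.           1.        ]] [[ 0.99759978 -0.06657795 -0.01902768 -0.54838675]
 [-0.04708513 -0.45076205 -0.89140146  0.11333466]
 [ 0.05077072  0.89015782 -0.45281495  1.36340977]
 [ 0.          0.          0.          1.        ]]
[[470.27825486   0.         321.74215652]
 [  0.         470.27825486 236.84668609]
 [  0.           0.           1.        ]] [[-0.00982995 -0.99989137  0.01098238  0.05970983]
 [-0.99652564  0.0088873  -0.082811    0.56444072]
 [ 0.0827044  -0.01175825 -0.99650475  1.10004595]
 [ 0.          0.          0.          1.        ]]
```

View pics/scene0.png

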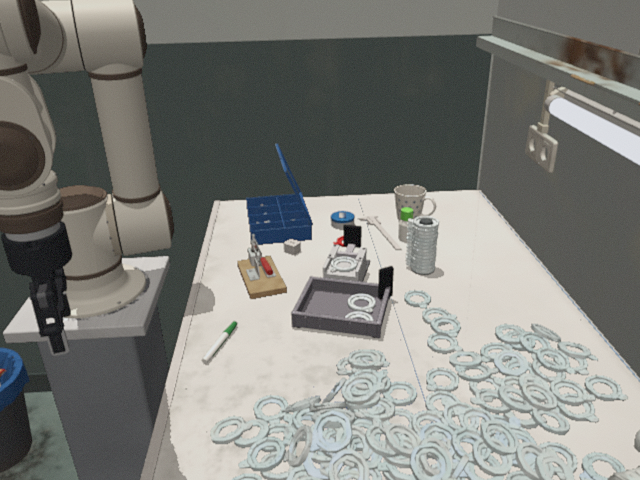

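View pics/top0.png

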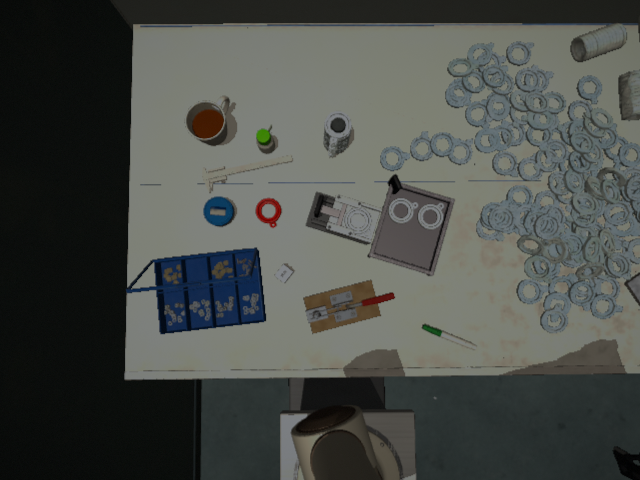

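The top view shows the nest at about (345,218) with its ejector on the left, the tote at (412,228) with the grip plate at (395,184), and two collars in the tote at (401,210) and (431,216). The red ring at (268,211) is the decoy. The nest's own collar, at (357,222), is collar_3. I'll enlarge to confirm.

```bash
python3 - <<'E'
import cv2,pickle
c=pickle.load(open("top0.pkl","rb"))["pixels"][:,:,::-1]
cv2.imwrite("pics/t0c.png",cv2.resize(c[165:285,295:465],None,fx=4.7,fy=4.7,interpolation=cv2.INTER_CUBIC)*1)
c=pickle.load(open("scene0.pkl","rb"))["pixels"][:,:,::-1]
cv2.imwrite("pics/s0c.png",cv2.resize(c[210:340,280:450],None,fx=4.6,fy=4.6,interpolation=cv2.INTER_CUBIC))
E
```

```text
(no output)
```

View pics/t0c.png

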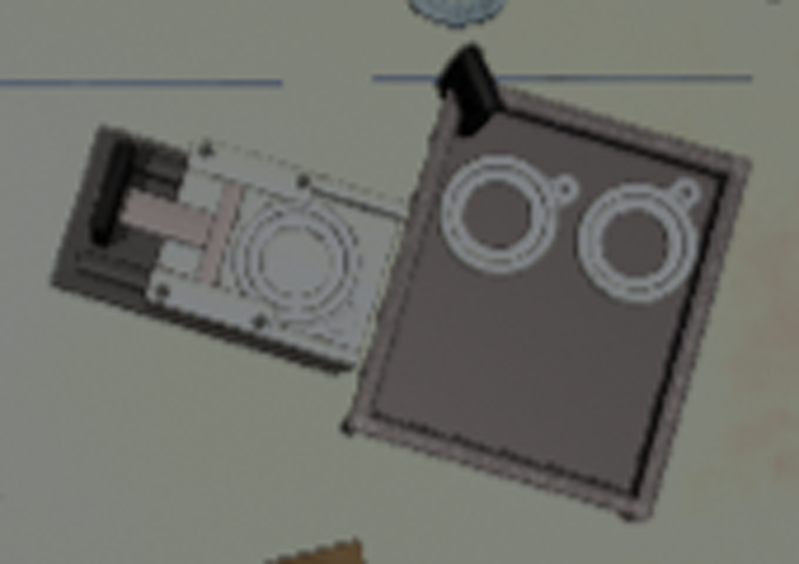

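View pics/s0c.png

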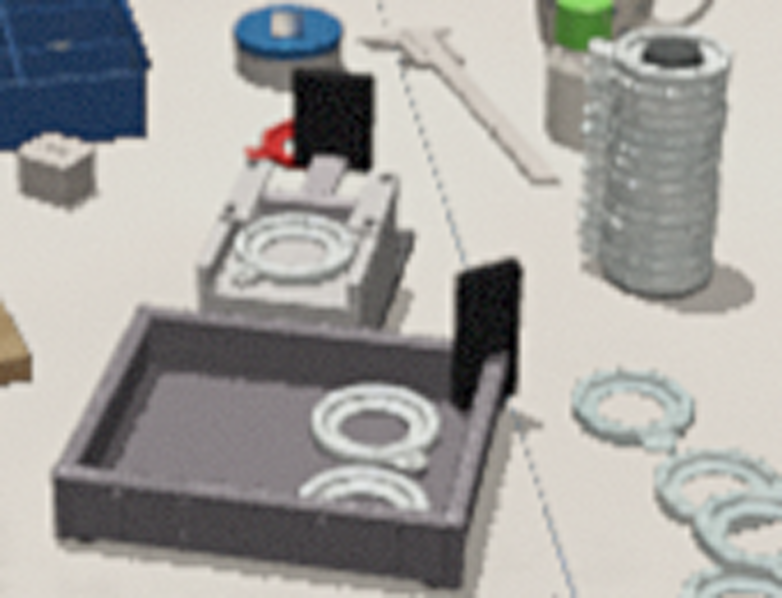

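```bash
cat > h.py <<'E'
import numpy as np,pickle
def ray(cam,u,v,z):
    K,V=cam["intrinsics"],cam["view"]
    d=V[:3,:3].T@np.linalg.solve(K,[u,v,1]); o=-V[:3,:3].T@V[:3,3]
    return o+d*(z-o[2])/d[2]
def proj(cam,p):
    V=cam["view"]; q=cam["intrinsics"]@(V[:3,:3]@np.array(p)+V[:3,3]); return q[:2]/q[2]
E
python3 - <<'E'
from h import *
t=pickle.load(open("top0.pkl","rb"));s=pickle.load(open("scene0.pkl","rb"))
T=lambda u,v,z:ray(t,295+u/4.7-.4,165+v/4.7-.4,z)
S=lambda u,v,z:ray(s,280+u/4.6-.4,210+v/4.6-.4,z)
np.set_printoptions(precision=4,suppress=True)
for n,u,v,z in[("toteTR",750,160,.04),("BR",648,518,.04),("BL",350,430,.04),("platetop a",474,44,.088),("platetop b",440,92,.088),("pl right",498,100,.088),("tab a",125,138,.11),("tab b",100,243,.11),("tab right top",133,143,.11),
 ("nest BLfoot",52,285,0),("nest TLfoot",100,125,0),("guide TL",192,140,.067),("guide mouthT",405,215,.067),("guide BL",150,297,.067),("mouthB",352,368,.067),("col1",500,214,.017),("col2",638,243,.017),("col3",296,262,.057)]:
    print(n,T(u,v,z))
print("scene: tab top L/R",S(294,72,.11),S(375,75,.11),"plate top",S(455,265,.088),S(520,258,.088),"tote rim BL,BR,TL",S(55,470,.04),S(463,520,.04),S(140,305,.04))
E
```

```text
toteTR [ 0.6518 -0.2609  0.04  ]
BR [ 0.472  -0.2039  0.04  ]
BL [ 0.5173 -0.056   0.04  ]
platetop a [ 0.7019 -0.1142  0.088 ]
platetop b [ 0.6784 -0.0972  0.088 ]
pl right [ 0.6743 -0.1252  0.088 ]
tab a [0.6533 0.0557 0.11  ]
tab b [0.6034 0.068  0.11  ]
tab right top [0.6509 0.052  0.11  ]
nest BLfoot [0.5957 0.0931 0.    ]
nest TLfoot [0.6796 0.0674 0.    ]
guide TL [0.6596 0.0223 0.067 ]
guide mouthT [ 0.6215 -0.0819  0.067 ]
guide BL [0.5821 0.0438 0.067 ]
mouthB [ 0.5464 -0.0545  0.067 ]
col1 [ 0.6286 -0.1378  0.017 ]
col2 [ 0.6129 -0.2085  0.017 ]
col3 [ 0.5999 -0.0289  0.057 ]
scene: tab top L/R [0.6099 0.0619 0.11  ] [0.6526 0.0536 0.11  ] plate top [ 0.6696 -0.1166  0.088 ] [ 0.7019 -0.1129  0.088 ] tote rim BL,BR,TL [ 0.4733 -0.2025  0.04  ] [ 0.6521 -0.2589  0.04  ] [ 0.5192 -0.0576  0.04  ]
```

```bash
python3 - <<'E'
import cv2,pickle,numpy as np
c=pickle.load(open("top0.pkl","rb"))["pixels"][:,:,::-1]
o=cv2.resize(c[180:250,300:395],None,fx=8,fy=8,interpolation=cv2.INTER_CUBIC).astype(float)
cv2.imwrite("pics/t0d.png",(255*(np.clip(o/170,0,1))**.6).astype(np.uint8))
from h import *
t=pickle.load(open("top0.pkl","rb"));print("stack",ray(t,340,127,.137))
E
```

```text
stack [0.79638784 0.01342906 0.137     ]
```

View pics/t0d.png

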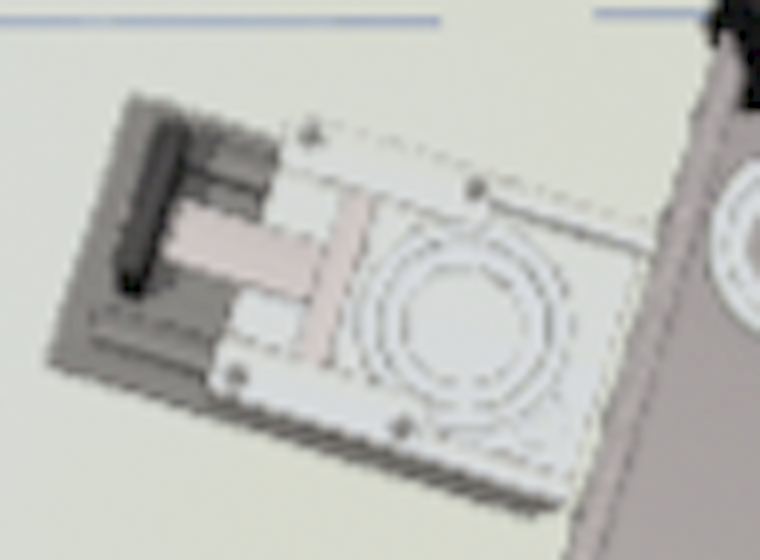

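```bash
python3 - <<'E'
from h import *
np.set_printoptions(precision=4,suppress=True)
t=pickle.load(open("top0.pkl","rb"))
T=lambda u,v,z:ray(t,300+u/8-.44,180+v/8-.44,z)
a,b,c,d=[T(*p,.067) for p in((312,135),(476,190),(237,376),(403,428))]
H=lambda v:np.degrees(np.arctan2(v[1],v[0]))
print(a,b,c,d,H(a-b)-90,H(c-d)-90,H(a-c),H(b-d))
p,q,r,s=[T(*p,.11) for p in((160,118),(118,290),(188,124),(148,298))]
print(p,q,r,s,H(p-q),H(r-s),"outer mid",(p+q)/2,"inner",(r+s)/2, np.linalg.norm(p-q))
y=np.array([-np.sin(np.radians(-17)),np.cos(np.radians(-17))])
mouth=(T(650,245,.067)+T(565,500,.067))/2
print("mouth",mouth,"centerline lateral", [float(v[:2]@[np.cos(np.radians(-17)),np.sin(np.radians(-17))]) for v in((a+c)/2,(b+d)/2,(p+q)/2,mouth)])
E
```

```text
[0.6547 0.0151 0.067 ] [ 0.6383 -0.032   0.067 ] [0.5849 0.0376 0.067 ] [ 0.5695 -0.0099  0.067 ] -19.20034592582995 -17.985439078079423 -17.83073263783897 -17.815791628320824
[0.6525 0.0594 0.11  ] [0.6046 0.0714 0.11  ] [0.6508 0.0516 0.11  ] [0.6023 0.0631 0.11  ] -14.114471605815066 -13.38306790429604 outer mid [0.6285 0.0654 0.11  ] inner [0.6265 0.0574 0.11  ] 0.049451595164386734
mouth [ 0.5851 -0.0691  0.067 ] centerline lateral [0.5850298761880295, 0.5836413346906278, 0.5819688078901604, 0.5797360346984557]
```

Call:
{"api": "send_rows", "payload": {
  "targets": [
    [1, 10, 10, 40, 0],
    [1, 45, 60, 80, 8],
    [1, 80, 110, 80, 16],
    [1, 115, 160, 80, 24],
    [1, 150, 205, 80, 32],
    [1, 185, 250, 80, 40],
    [1, 220, 295, 80, 48],
    [1, 255, 340, 80, 56],
    [1, 290, 385, 80, 56],
    [1, 325, 430, 80, 56]
  ],
  "squeeze": 20
}}

```text
time: 1.35
ee_pos: [0.4809, -0.0959, 0.2756]
tcp_rot: [180.0, 0.0, -17.6]
wrist_force: [1.3, -0.8, 0.4]
opening: 0.0003
```

Next, go behind the tab, target (0.642, 0.110), keeping z at 0.276 and descending at the end.

Call:
{"api": "send_rows", "payload": {
  "targets": [
    [1, 35, 45, 0, 0],
    [1, 70, 90, 0, 0],
    [1, 110, 140, 0, 0],
    [1, 140, 180, 0, 0],
    [1, 162, 208, 0, 0],
    [1, 162, 208, -50, 0],
    [1, 162, 208, -100, 0],
    [1, 162, 208, -150, 0],
    [1, 162, 208, -195, 0],
    [1, 162, 208, -195, 0]
  ]
}}

```text
time: 2.6
ee_pos: [0.6395, 0.1099, 0.0767]
tcp_rot: [179.8, 0.4, -17.6]
wrist_force: [-0.1, -0.2, 0.6]
opening: 0.0001
```

```bash
cat > look.py <<'E'
import sys,cv2,pickle
from workcell import bot
import numpy as np
n=sys.argv[1]
t=bot.camera("top");s=bot.camera("scene");pickle.dump(t,open(f"top{n}.pkl","wb"));pickle.dump(s,open(f"scene{n}.pkl","wb"))
a=cv2.resize(t["pixels"][150:290,280:470],(800,590),interpolation=cv2.INTER_CUBIC)
b=cv2.resize(s["pixels"][190:340,260:460],(800,600),interpolation=cv2.INTER_CUBIC)
a=(255*np.clip(a/180,0,1)**.7).astype(np.uint8)
cv2.imwrite(f"pics/t{n}.png",a[:,:,::-1]);cv2.imwrite(f"pics/s{n}.png",b[:,:,::-1])
o=bot.get_obs();print(o["time"],o["ee_pos"],o["tcp_rot"],o["wrist_force"],o["opening"])
E
python3 look.py 1
```

```text
2.7 [0.64231989 0.11037795 0.08213484] [-1.79984022e+02 -2.97306460e-02 -1.76245546e+01] [-0.12321074  0.25973292  0.16581982] -0.00013742850789232768
```

View pics/s1.png

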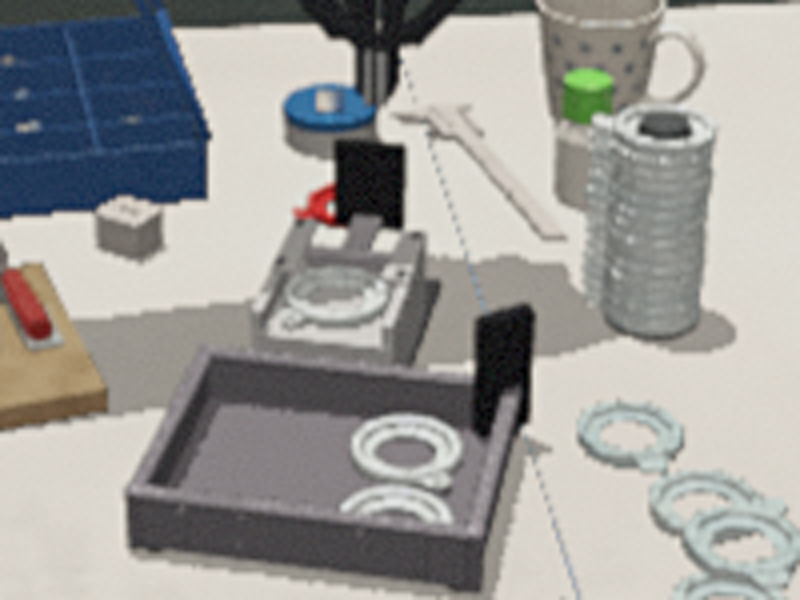

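View pics/t1.png

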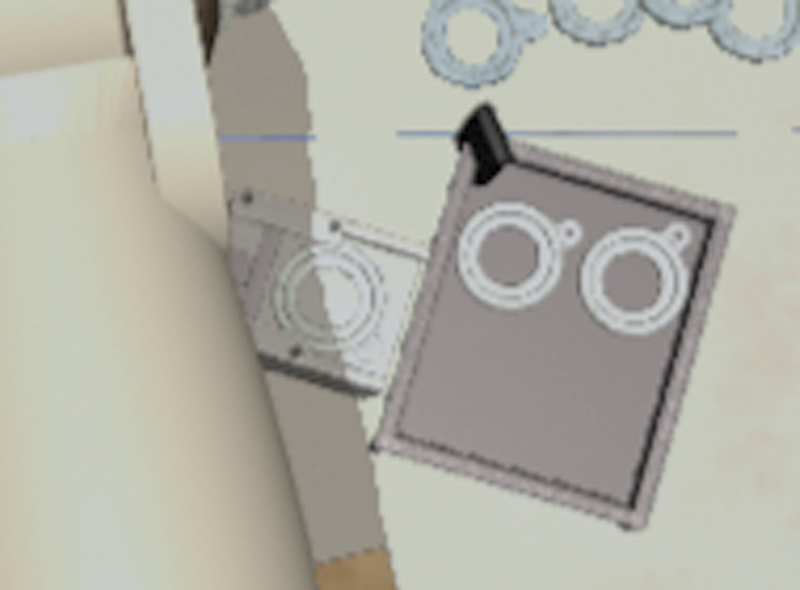

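Call:
{"api": "send_rows", "payload": {
  "targets": [
    [1, -5, -14, 0, 0],
    [1, -9, -29, 0, 0],
    [1, -12, -36, 0, 0],
    [1, -14, -44, 0, 0],
    [1, -17, -51, 0, 0],
    [1, -19, -59, 0, 0],
    [1, -22, -67, 0, 0],
    [1, -24, -74, 0, 0],
    [1, -27, -82, 0, 0],
    [1, -29, -89, 0, 0]
  ]
}}

```text
time: 3.95
ee_pos: [0.6129, 0.0208, 0.0808]
tcp_rot: [180.0, 0.0, -17.6]
wrist_force: [0.1, 0.4, 1.1]
opening: 0.0002
```

```bash
python3 look.py 2
```

```text
4.05 [0.61288024 0.02058566 0.08087921] [ 1.79996078e+02 -3.97353745e-03 -1.76664687e+01] [-0.09175823  0.03067397  0.60064967] -0.00024058199685899937
```

View pics/s2.png

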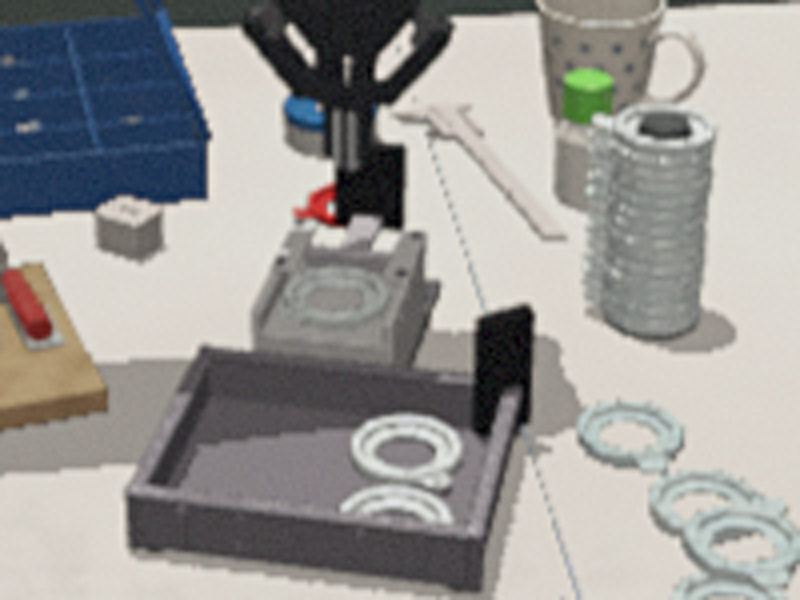

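View pics/t2.png

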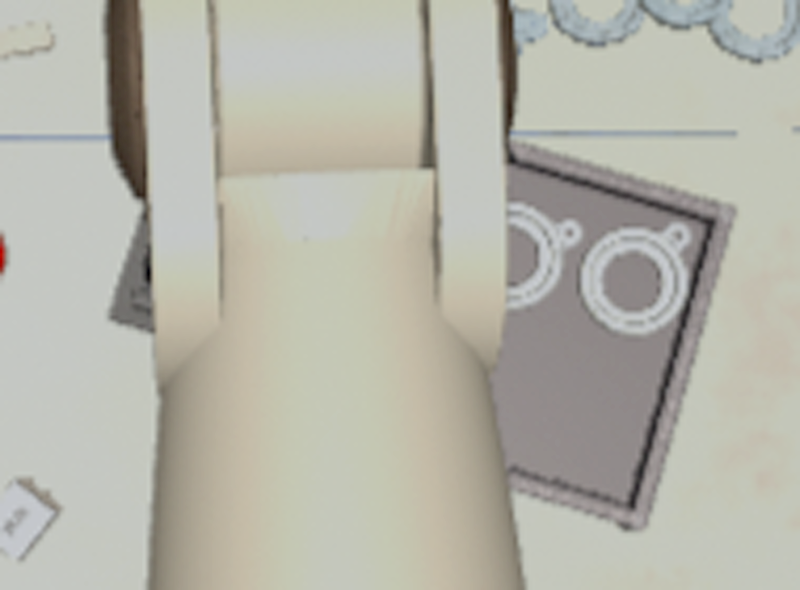

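```bash
python3 - <<'E'
from h import *
import cv2
t=pickle.load(open("top0.pkl","rb"));s=pickle.load(open("scene2.pkl","rb"))
f=lambda p:((proj(s,p)-[260,190])*4).round()
print("tcp",f([.6129,.0206,.081]),"tab top ends",f([.6525,.0594,.11]),f([.6046,.0714,.11]),"tab mid bottom",f([.6265,.06,.05]))
c=s["pixels"][190:260,310:380]
o=cv2.resize(c,None,fx=8,fy=8,interpolation=cv2.INTER_CUBIC)
cv2.imwrite("pics/s2z.png",(255*np.clip(o/130.,0,1)**.5).astype(np.uint8)[:,:,::-1])
# two-view of tab top corners in crop s1 (335,140),(405,145)
s1=pickle.load(open("scene1.pkl","rb"))
for u,v in((335,140),(405,145)):
  print([ray(s1,260+u/4,190+v/4,z) for z in(.09,.11,.13)])
E
```

```text
tcp [346. 213.] tab top ends [403. 140.] [324. 135.] tab mid bottom [361. 227.]
[array([0.61484193, 0.10555777, 0.09      ]), array([0.61058096, 0.06333427, 0.11      ]), array([0.60631999, 0.02111077, 0.13      ])]
[array([0.65830875, 0.09339085, 0.09      ]), array([0.652641  , 0.05156113, 0.11      ]), array([0.64697326, 0.0097314 , 0.13      ])]
```

View pics/s2z.png

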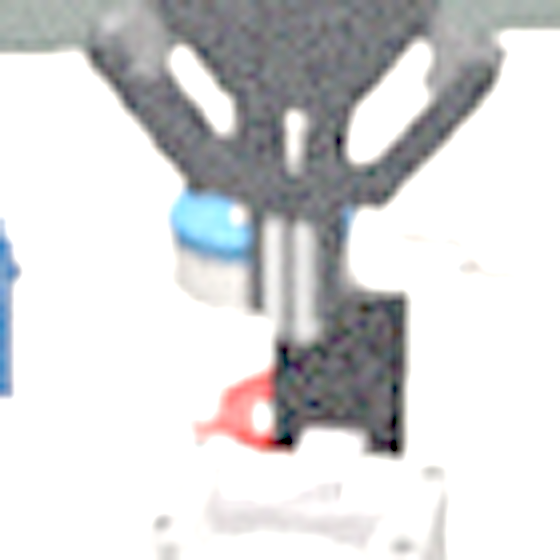

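```bash
python3 - <<'E'
from h import *
import cv2
for n,p in((1,[.6423,.1104,.0821]),(2,[.6129,.0206,.081])):
  s=pickle.load(open(f"scene{n}.pkl","rb"))
  print(n,[((proj(s,np.array(p)+[0,0,d])-[310,190])*8).round() for d in(0,.02,.04)])
c=pickle.load(open("scene1.pkl","rb"))["pixels"][190:260,310:380]
o=cv2.resize(c,None,fx=8,fy=8,interpolation=cv2.INTER_CUBIC)
cv2.imwrite("pics/s1z.png",(255*np.clip(o/130.,0,1)**.5).astype(np.uint8)[:,:,::-1])
from workcell import bot
print(bot.grasp_offset,[a for a in dir(bot) if a[0]!='_'])
E
```

```text
1 [array([353., 292.]), array([354., 235.]), array([354., 178.])]
2 [array([292., 426.]), array([292., 367.]), array([292., 307.])]
0.0187 ['PlanningError', 'camera', 'get_obs', 'grasp_offset', 'job_done']
```

View pics/s1z.png

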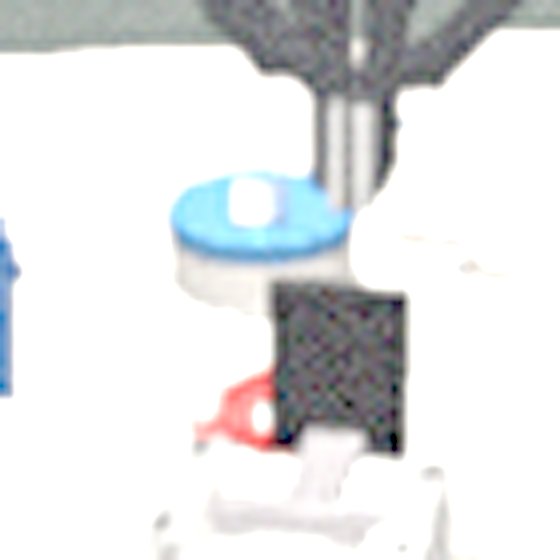

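```bash
python3 - <<'E'
from h import *
import cv2
s=pickle.load(open("scene0.pkl","rb"))
print([((proj(s,np.array([.155,-.5274,.195])+[0,0,d])).round(1)) for d in(0,.013,.03,.04)])
c=s["pixels"][220:370,0:120]
o=cv2.resize(c,None,fx=5,fy=4,interpolation=cv2.INTER_CUBIC)
cv2.imwrite("pics/s0z.png",(255*np.clip(o/180.,0,1)**.5).astype(np.uint8)[:,:,::-1])
E
```

```text
[array([ 69.7, 360.2]), array([ 67.7, 352.9]), array([ 65. , 343.3]), array([ 63.4, 337.5])]
```

View pics/s0z.png

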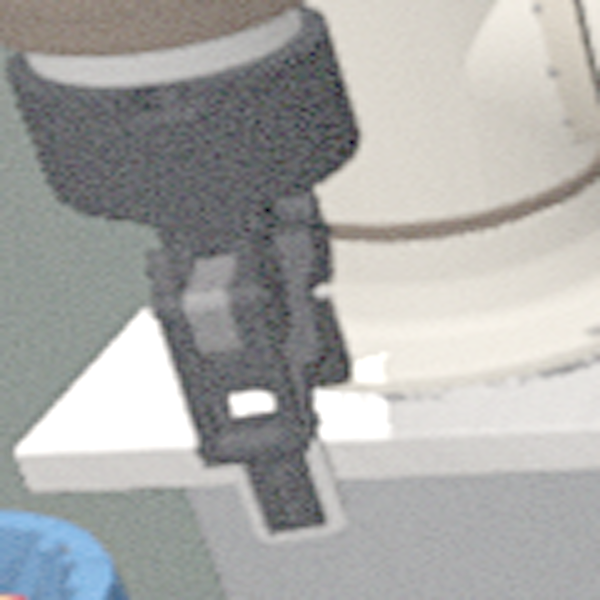

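The fingertips went over the tab. In the picture (s2z) the tip is at about (295,340), in front of the tab, roughly 28 mm higher than the reported TCP. The slide and collar have not moved. I'll go back behind the tab and down 23 mm, then look again.

Call:
{"api": "send_rows", "payload": {
  "targets": [
    [1, 0, 0, 15, 0],
    [1, 10, 30, 15, 0],
    [1, 20, 60, 15, 0],
    [1, 29, 89, 15, 0],
    [1, 29, 89, 0, 0],
    [1, 29, 89, -23, 0],
    [1, 29, 89, -23, 0]
  ]
}}

```text
time: 4.92
ee_pos: [0.6407, 0.1096, 0.0559]
tcp_rot: [179.9, 0.2, -17.6]
wrist_force: [0.3, -0.6, 1.2]
opening: -0.0002
```

```bash
python3 look.py 3; python3 - <<'E'
from h import *
import cv2
s=pickle.load(open("scene3.pkl","rb"))
from workcell import bot
p=bot.get_obs()["ee_pos"]
print([((proj(s,p+np.array([0,0,d]))-[310,190])*8).round() for d in(0,.02,.03)])
o=cv2.resize(s["pixels"][190:260,310:380],None,fx=8,fy=8,interpolation=cv2.INTER_CUBIC)
cv2.imwrite("pics/s3z.png",(255*np.clip(o/130.,0,1)**.5).astype(np.uint8)[:,:,::-1])
E
```

```text
5.025 [0.64195931 0.10979198 0.05837205] [ 1.79996176e+02 -1.52026814e-03 -1.76503844e+01] [0.68946933 1.03761289 0.80615735] -0.00018676543843747733
[array([352., 359.]), array([353., 303.]), array([353., 275.])]
```

View pics/s3z.png

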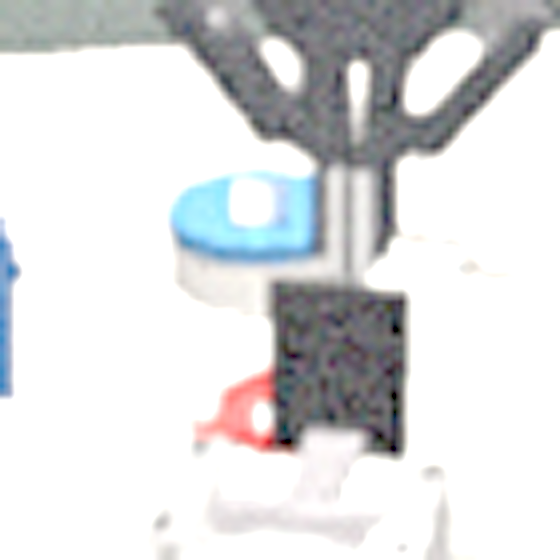

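Call:
{"api": "send_rows", "payload": {
  "targets": [
    [1, -5, -14, 0, 0],
    [1, -9, -28, 0, 0],
    [1, -11, -35, 0, 0],
    [1, -13, -41, 0, 0],
    [1, -15, -46, 0, 0],
    [1, -15, -46, 0, 0]
  ]
}}

```text
time: 5.78
ee_pos: [0.6272, 0.0641, 0.058]
tcp_rot: [-180.0, -0.0, -17.6]
wrist_force: [1.1, 1.8, 1.6]
opening: -0.0001
```

Call:
{"api": "send_rows", "payload": {
  "targets": [
    [1, -3, -8, 0, 0],
    [1, -5, -16, 0, 0],
    [1, -8, -23, 0, 0],
    [1, -10, -31, 0, 0],
    [1, -12, -38, 0, 0],
    [1, -14, -44, 0, 0],
    [1, -16, -50, 0, 0],
    [1, -16, -50, 0, 0]
  ]
}}

```text
time: 6.78
ee_pos: [0.6106, 0.0141, 0.0578]
tcp_rot: [-180.0, 0.0, -17.6]
wrist_force: [0.3, 6.0, 2.5]
opening: 0.0001
```

```bash
python3 look.py 4
```

```text
6.875 [0.61070958 0.01441562 0.05774752] [-1.79967027e+02  3.80435023e-02 -1.76288882e+01] [1.70395222 6.40753745 2.58632987] -6.0118206610317027e-05
```

View pics/s4.png

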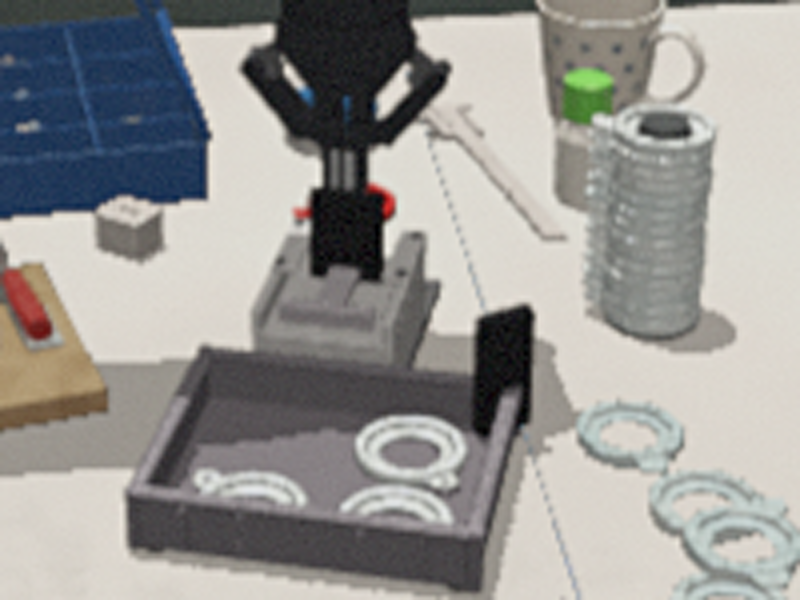

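Collar_3 has dropped into the tote, at (250,495). The tab is pushed roughly 65 mm. I'll continue to the hard stop.

Call:
{"api": "send_rows", "payload": {
  "targets": [
    [1, -2, -5, 0, 0],
    [1, -3, -8, 0, 0],
    [1, -4, -11, 0, 0],
    [1, -4, -11, 0, 0]
  ]
}}

```text
time: 7.38
ee_pos: [0.6084, 0.0074, 0.058]
tcp_rot: [-179.5, -0.0, -17.5]
wrist_force: [8.9, 23.8, -0.7]
opening: 0.0003
```

That was about 25 N against the stop, so the slide is fully home. Backing off.

Call:
{"api": "send_rows", "payload": {
  "targets": [
    [1, 4, 11, 0, 0],
    [1, 9, 28, 0, 0],
    [1, 15, 45, 0, 0],
    [1, 20, 62, 0, 0],
    [1, 26, 79, 0, 0],
    [1, 31, 96, 0, 0],
    [1, 35, 108, 0, 0],
    [0.5, 35, 108, 60, 0],
    [0.5, 35, 108, 120, 0],
    [0.5, 35, 108, 170, 0]
  ]
}}

```text
time: 8.62
ee_pos: [0.642, 0.1115, 0.2304]
tcp_rot: [-180.0, -0.1, -17.6]
wrist_force: [0.6, 0.2, 0.8]
opening: 0.0426
```

```bash
python3 look.py 5
```

```text
8.725 [0.64357408 0.11168187 0.23453222] [-179.77826393   -0.4623096   -17.63410799] [ 0.30254851  0.2641604  -0.43383217] 0.04251659850244756
```

View pics/t5.png

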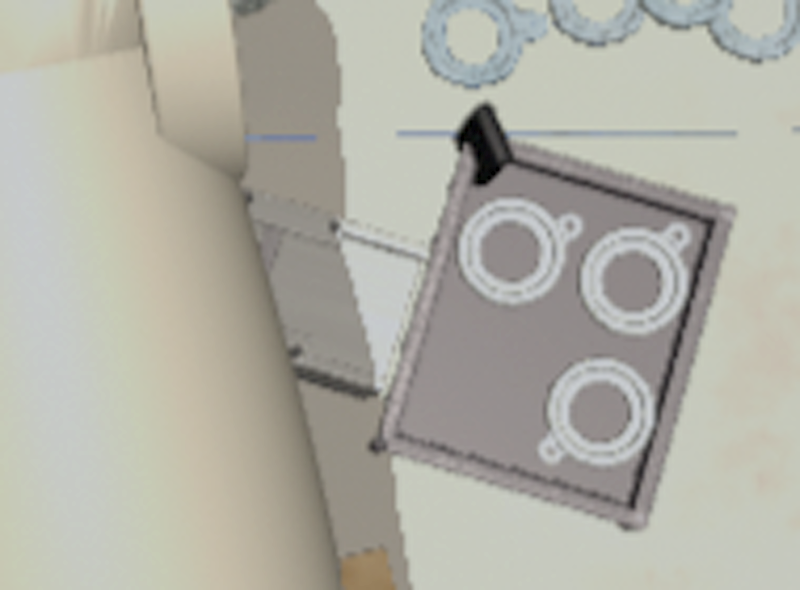

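View pics/s5.png

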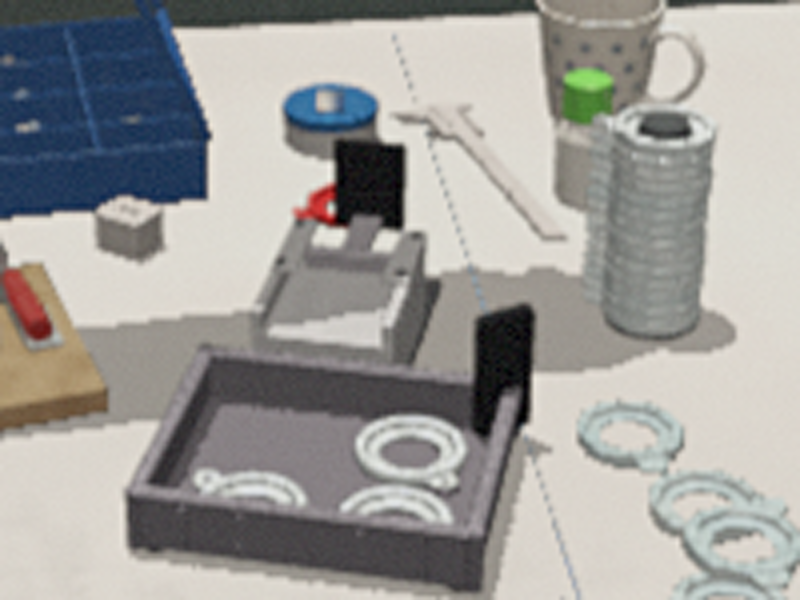

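Call:
{"api": "send_rows", "payload": {
  "targets": [
    [0.5, 6, -35, 0, -10],
    [0.5, 14, -80, 0, -20],
    [0.5, 24, -130, 0, -30],
    [0.5, 34, -180, 0, -40],
    [0.5, 42, -228, 0, -50],
    [0.5, 42, -228, -50, -50],
    [0.5, 42, -228, -100, -50],
    [0.5, 42, -228, -115, -50],
    [0.5, 42, -228, -115, -50]
  ]
}}

```text
time: 9.85
ee_pos: [0.6838, -0.1164, 0.1127]
tcp_rot: [179.9, 0.0, -67.6]
wrist_force: [-0.3, -0.0, 1.3]
opening: 0.0426
```

```bash
python3 look.py 6
```

```text
9.95 [ 0.68503529 -0.11663217  0.11530175] [-1.79857236e+02 -9.66866211e-02 -6.76116552e+01] [0.3463598  0.44138957 1.24970845] 0.04270204801782661
```

View pics/s6.png

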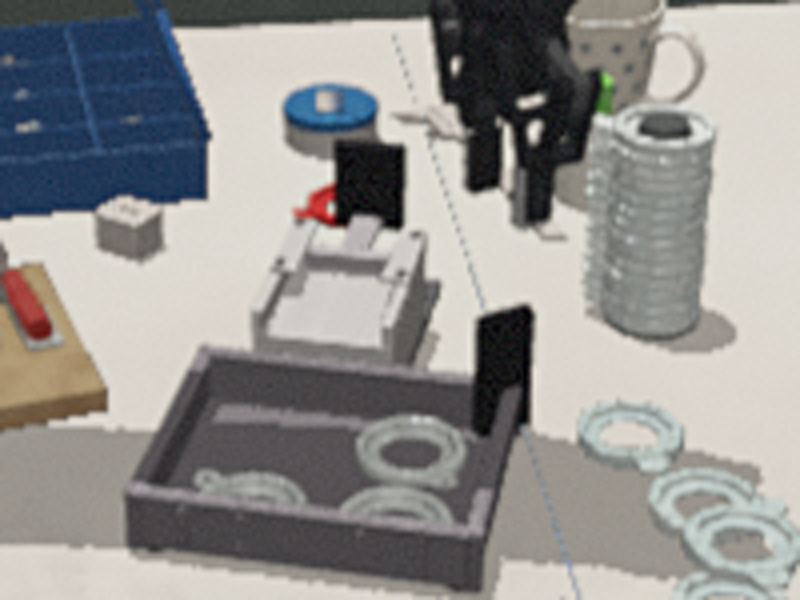

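View pics/t6.png

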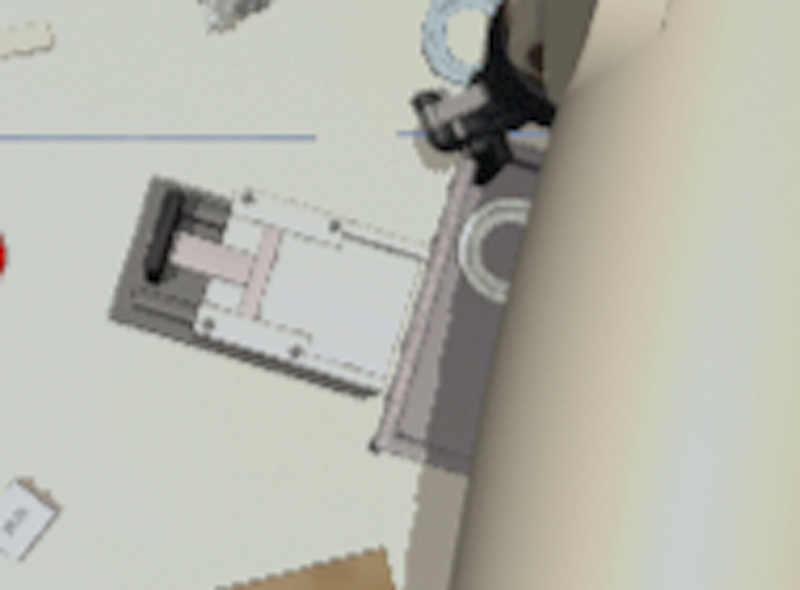

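```bash
python3 - <<'E'
from h import *
s=pickle.load(open("scene6.pkl","rb"))
for d in(0,.02,.03,.04): print(d,((proj(s,[.685,-.1166,.1153+d])-[260,190])*4).round())
E
```

```text
0 [503. 264.]
0.02 [504. 232.]
0.03 [505. 215.]
0.04 [506. 199.]
```

Call:
{"api": "send_rows", "payload": {
  "targets": [
    [0.5, 0, 0, -30, 0],
    [0.5, 0, 0, -60, 0],
    [0.5, 0, 0, -72, 0],
    [0.5, 0, 0, -72, 0]
  ]
}}

```text
time: 10.45
ee_pos: [0.6844, -0.1166, 0.0417]
tcp_rot: [-180.0, -0.0, -67.6]
wrist_force: [1.0, 0.5, 0.5]
opening: 0.0428
```

```bash
python3 look.py 7; python3 - <<'E'
from h import *
import cv2
s=pickle.load(open("scene7.pkl","rb"))
o=cv2.resize(s["pixels"][215:305,350:430],None,fx=6.5,fy=6.5,interpolation=cv2.INTER_CUBIC)
cv2.imwrite("pics/s7z.png",(255*np.clip(o/130.,0,1)**.45).astype(np.uint8)[:,:,::-1])
E
```

```text
10.55 [ 0.68499999 -0.11679285  0.0428403 ] [-1.79880243e+02 -7.42766525e-02 -6.76197755e+01] [0.35951272 0.44258015 0.71842117] 0.042834906976909205
```

View pics/s7z.png

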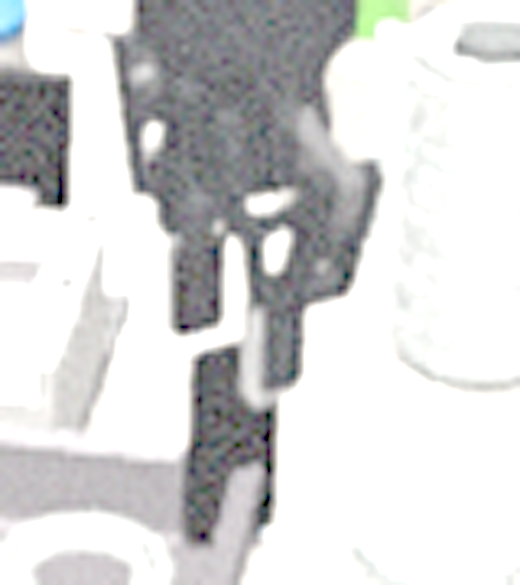

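The fingers straddle the plate: plate top at (235,350) in the crop, tips at (195,330) and (270,395). I'll go down 16 mm and close gently.

Call:
{"api": "send_rows", "payload": {
  "targets": [
    [0.5, 0, 0, -10, 0],
    [0.5, 0, 0, -16, 0],
    [0.5, 0, 0, -16, 0],
    [1, 0, 0, -16, 0],
    [1, 0, 0, -16, 0],
    [1, 0, 0, -16, 0],
    [1, 0, 0, -16, 0]
  ],
  "squeeze": 25
}}

```text
time: 11.42
ee_pos: [0.6842, -0.1167, 0.0252]
tcp_rot: [-180.0, -0.0, -67.6]
wrist_force: [-0.4, 1.2, 2.1]
opening: 0.0117
```

```bash
python3 look.py 8; python3 - <<'E'
from h import *
import cv2
s=pickle.load(open("scene8.pkl","rb"))
o=cv2.resize(s["pixels"][215:305,350:430],None,fx=6.5,fy=6.5,interpolation=cv2.INTER_CUBIC)
cv2.imwrite("pics/s8z.png",(255*np.clip(o/130.,0,1)**.45).astype(np.uint8)[:,:,::-1])
E
```

```text
11.525 [ 0.68420521 -0.11669552  0.02512276] [-1.79975457e+02 -1.22639596e-02 -6.76296498e+01] [-0.82828846  0.37236166  2.08526218] 0.011617398415645106
```

View pics/s8z.png

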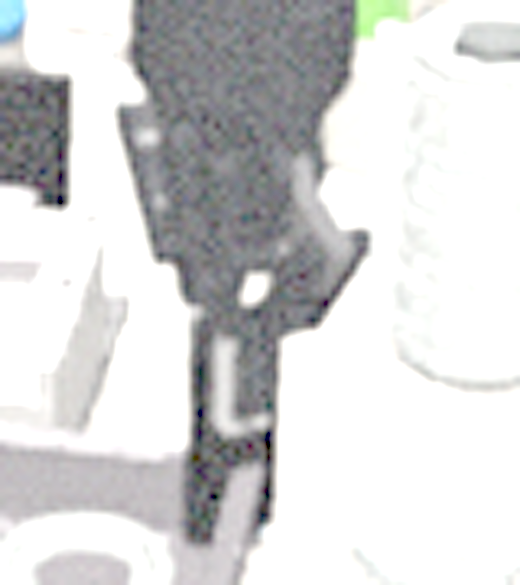

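Call:
{"api": "send_rows", "payload": {
  "targets": [
    [1, -2, -1, 6, 0],
    [1, -4, -2, 13, 0],
    [1, -6, -3, 19, 0],
    [1, -9, -4, 25, 0],
    [1, -11, -5, 31, 0],
    [1, -14, -6, 38, 0],
    [1, -14, -6, 38, 0]
  ]
}}

```text
time: 12.4
ee_pos: [0.6702, -0.1229, 0.0638]
tcp_rot: [-179.9, -0.0, -67.6]
wrist_force: [-0.4, -0.3, -3.2]
opening: 0.0114
```

```bash
python3 look.py 9
```

```text
12.5 [ 0.67040229 -0.12269362  0.06313108] [-1.79952123e+02 -2.56522596e-02 -6.76229284e+01] [ 1.46559075  0.28664324 -1.93125142] 0.011776809141059776
```

View pics/s9.png

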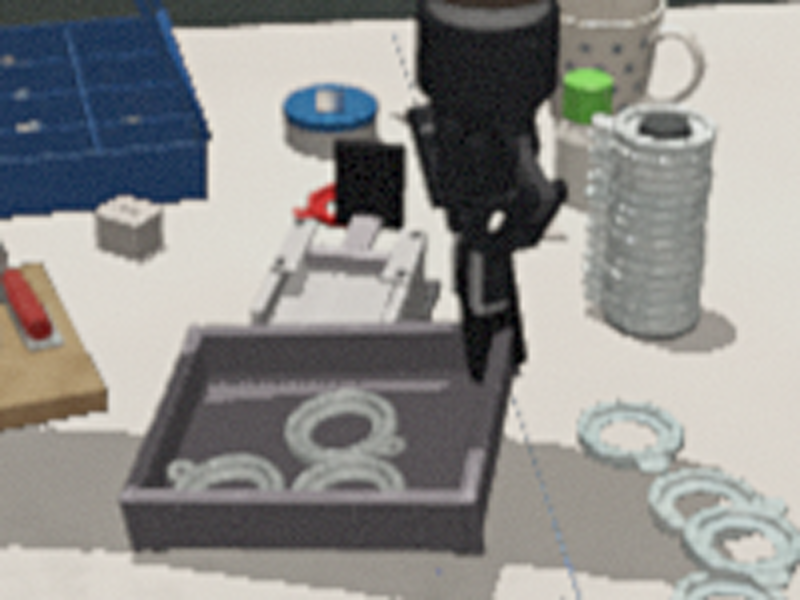

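View pics/t9.png

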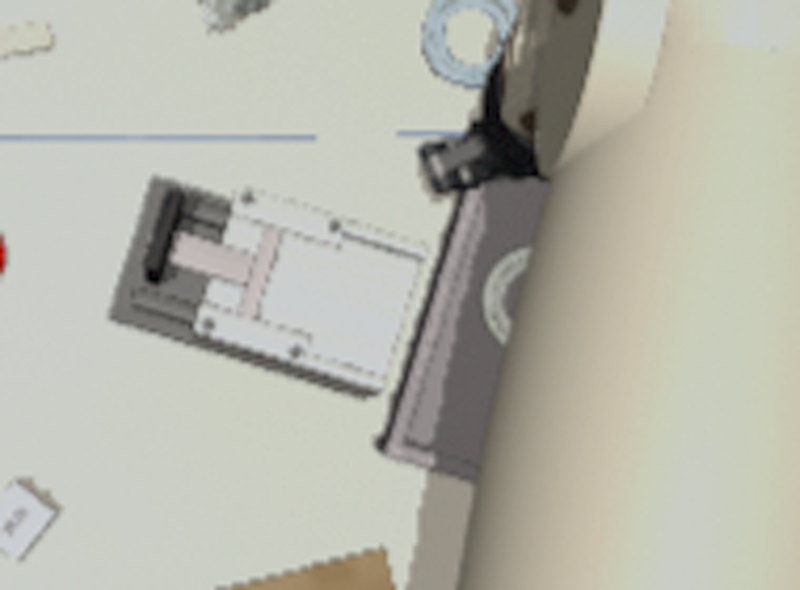

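Call:
{"api": "send_rows", "payload": {
  "targets": [
    [1, -3, -1, 6, 0],
    [1, -6, -3, 12, 0],
    [1, -9, -4, 17, 0],
    [1, -13, -5, 23, 0],
    [1, -16, -7, 28, 0],
    [1, -20, -8, 34, 0],
    [1, -24, -10, 39, 0],
    [1, -28, -11, 45, 0],
    [1, -32, -13, 50, 0],
    [1, -32, -13, 50, 0]
  ]
}}

```text
time: 13.75
ee_pos: [0.6381, -0.1359, 0.1135]
tcp_rot: [-180.0, -0.0, -67.6]
wrist_force: [-0.7, -0.9, -4.3]
opening: 0.0117
```

```bash
python3 look.py 10
```

```text
13.85 [ 0.63824424 -0.13574258  0.11295226] [-1.79973247e+02 -1.88807451e-02 -6.76272515e+01] [ 0.2968638   0.77343954 -3.73687864] 0.011414334323352529
```

View pics/s10.png

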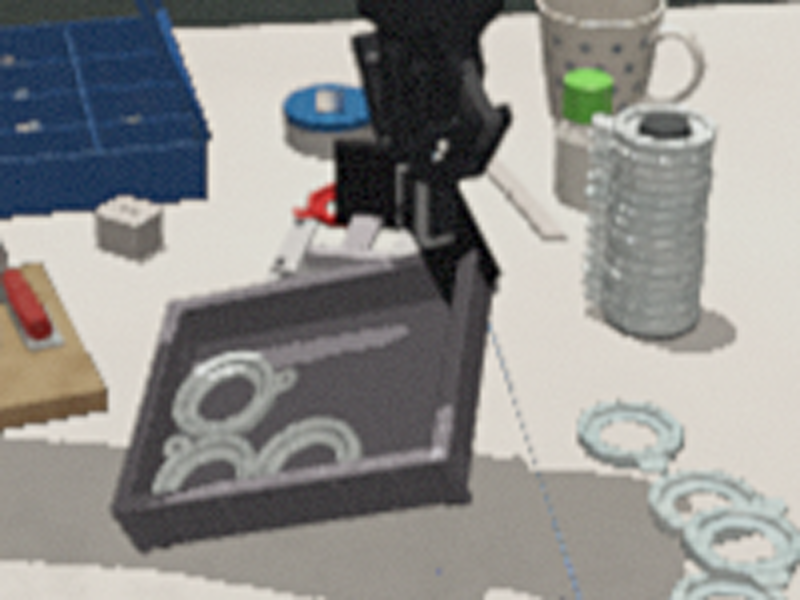

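View pics/t10.png

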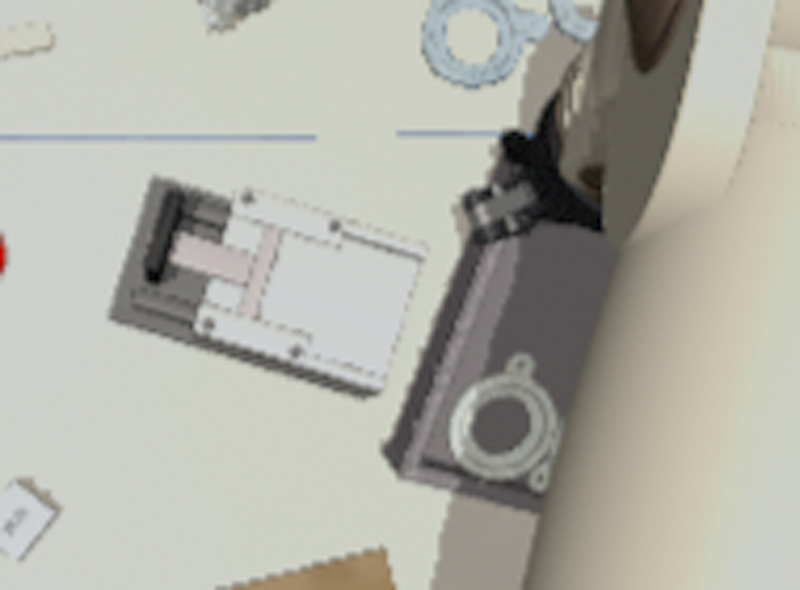

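Call:
{"api": "send_rows", "payload": {
  "targets": [
    [1, -3, -1, 4, 0],
    [1, -6, -3, 7, 0],
    [1, -10, -4, 11, 0],
    [1, -14, -6, 14, 0],
    [1, -14, -6, 14, 0],
    [1, -14, -6, 14, 0],
    [1, -14, -6, 14, 0],
    [1, -14, -6, 14, 0]
  ]
}}

```text
time: 14.85
ee_pos: [0.6241, -0.1416, 0.1266]
tcp_rot: [180.0, 0.0, -67.6]
wrist_force: [-0.4, -0.7, -5.1]
opening: 0.0115
```

```bash
python3 look.py 11
```

```text
14.95 [ 0.62408674 -0.14162381  0.12666421] [ 1.79993345e+02  6.59547801e-03 -6.76176218e+01] [-0.50992359  0.16810469 -5.04326999] 0.011581855553484238
```

View pics/s11.png

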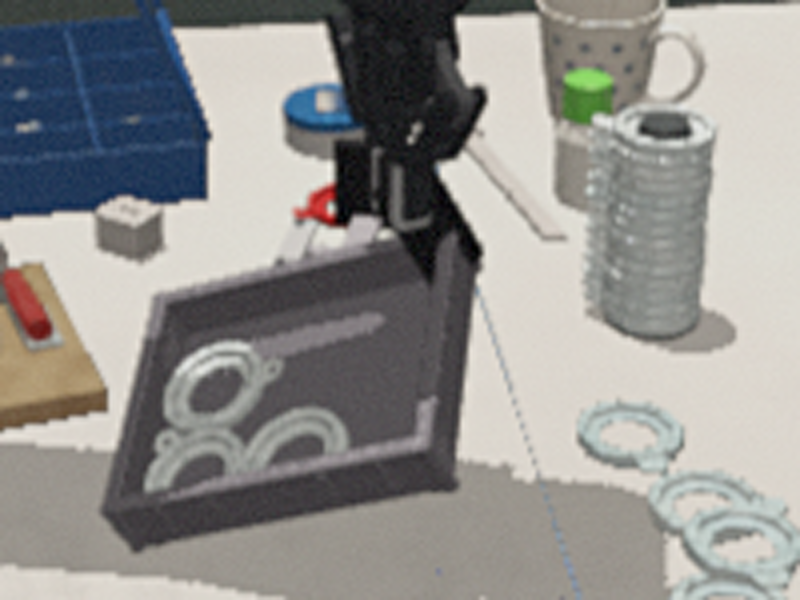

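View pics/t11.png

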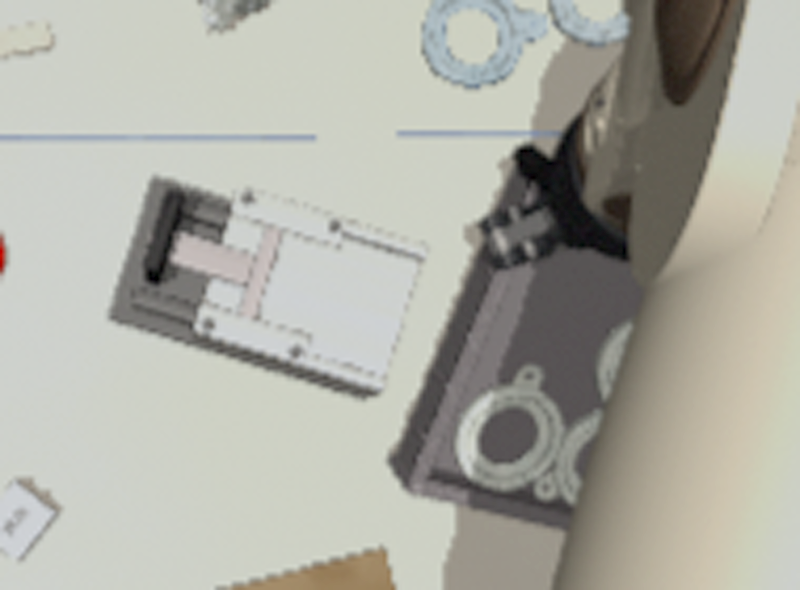

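```bash
python3 - <<'E'
from h import *
import cv2
s=pickle.load(open("scene11.pkl","rb"))
o=cv2.resize(s["pixels"][255:335,280:385],None,fx=7.5,fy=7.5,interpolation=cv2.INTER_CUBIC)
cv2.imwrite("pics/s11z.png",(255*np.clip(o/170.,0,1)**.5).astype(np.uint8)[:,:,::-1])
E
```

```text
(no output)
```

View pics/s11z.png

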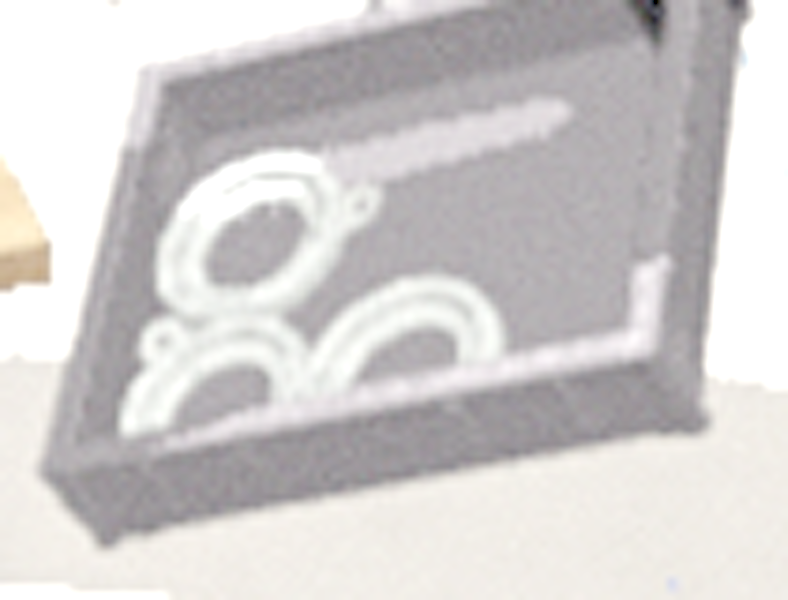

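```bash
python3 - <<'E'
from h import *
import cv2
np.set_printoptions(precision=4,suppress=True)
s=pickle.load(open("scene11.pkl","rb"));V=s["view"]
px=np.array([(42,470),(105,545),(660,358),(703,425),(145,68)],float)/7.5+[280-.43,255-.43]
ob=np.array([(-92,-76,40),(-92,-76,0),(92,-76,40),(92,-76,0),(-92,76,40)],float)/1000
ok,r,t=cv2.solvePnP(ob,px,s["intrinsics"],None,flags=cv2.SOLVEPNP_SQPNP)
ok,r,t=cv2.solvePnP(ob,px,s["intrinsics"],None,r,t,True)
print("err",(cv2.projectPoints(ob,r,t,s["intrinsics"],None)[0][:,0]-px).round(1).tolist())
R=V[:3,:3].T@cv2.Rodrigues(r)[0]; T=V[:3,:3].T@(t[:,0]-V[:3,3])
print("tilt",np.degrees(np.arccos(R[2,2])),"yaw",np.degrees(np.arctan2(R[1,0],R[0,0])))
for n,p in dict(low=(-88,-72,8),c1=(88,-72,8),c2=(-88,72,8),h=(84,70,70),lowfoot=(-92,-76,0)).items(): print(n,R@(np.array(p)/1000)+T)
E
```

```text
err [[0.4, -0.9], [0.8, 0.3], [-1.1, -1.3], [0.8, 2.0], [-0.9, -0.1]]
tilt 28.17500138124864 yaw -19.910414465241924
low [ 0.4785 -0.1994  0.0075]
c1 [ 0.633  -0.2553  0.0705]
c2 [ 0.5088 -0.0657  0.0518]
h [ 0.6327 -0.1344  0.1674]
lowfoot [ 0.4775 -0.2002 -0.0022]
```

```bash
python3 - <<'E'
from workcell import bot
print(bot.job_done(), bot.get_obs()["time"], bot.get_obs()["opening"])
E
```

```text
the job is handed in; nothing more can be done
the job is handed in; nothing more can be done
```

I've handed the job in at about 15 s on the clock, with the arm still holding the tote tipped by its grip plate.

**Ejector:** My first push passed over the top of the tab without touching it, because the fingertips appeared about 28 mm higher in the pictures than the reported TCP height. I lowered the tool to match and pushed again until the slide stopped, at about 25 N. Collar_3 dropped into the tote and the slide sprang back when I withdrew.

**Tipping:** I pinched the plate at 25 N and lifted that corner along an arc. The plate turned in the grip, and the low corner stayed where it was, about 7.5 mm up at the inner floor, against 8 mm nominal when flat.

**Last checks:**
- **Tilt:** it measured about 28° from the picture, with fit errors of 1–2 pixels. The arc I commanded was for 30°.
- **Collars:** all three are together in the low corner: one in the corner itself and one beside it along each wall.
- **Clearance:** the tote is clear of the nest, and its +y wall has moved further away from it.
- **Grip and force:** the gripper opening stayed at 11.6 mm, and the wrist carried about 5 N.
- **Other objects:** the block, stack and tin looked unmoved in the last pictures. The marker was outside those crops, so I did not recheck it, though the arm did not go low near it.

The cause of the 28 mm height difference is unexplained; I worked around it using the pictures.

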